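# Move the sample vials from the dry block to the run rack in the same order

### The job

The four conditioned sample vials are to be run next: move them from the dark dry block into the empty light grey run rack, one vial to a cell, in the same left-to-right order in which they stand now, so that they still match the run list. Keep each vial upright, set it down on the floor of its cell rather than dropping it, and leave the beaker, spatula and timer where they are.

Things in the scene. Friction and masses are not known exactly. Their poses are not given: they have to be found in the camera images.
- vial_slim: amber glass sample vial, loose, straight-sided, body 22 mm across, with a round white screw cap 24 mm across and 20 mm high on top; 80 mm tall in all, so the cap's middle lies 70 mm above the underside. Origin: centre of the underside, z up along the vial. 25 to 120 g. Starts upright in its adapter in the dry block, 20 mm of it sunk in the bore.
- vial_tall: amber glass sample vial, loose, straight-sided, body 28 mm across, with a round white screw cap 30 mm across and 20 mm high on top; 95 mm tall in all, so the cap's middle lies 85 mm above the underside. Origin: centre of the underside, z up along the vial. 25 to 120 g. Starts upright in its adapter in the dry block, 20 mm of it sunk in the bore.
- vial_medium: amber glass sample vial, loose, straight-sided, body 34 mm across, with a round white screw cap 36 mm across and 20 mm high on top; 70 mm tall in all, so the cap's middle lies 60 mm above the underside. Origin: centre of the underside, z up along the vial. 25 to 120 g. Starts upright in its adapter in the dry block, 20 mm of it sunk in the bore.
- vial_wide: amber glass sample vial, loose, straight-sided, body 42 mm across, with a round white screw cap 44 mm across and 20 mm high on top; 60 mm tall in all, so the cap's middle lies 50 mm above the underside. Origin: centre of the underside, z up along the vial. 25 to 120 g. Starts upright in its adapter in the dry block, 20 mm of it sunk in the bore.
- adapter_slim: fixed square aluminium adapter (66 x 58 x 24 mm) set in one of the dry block's four stations, with a round bore 25 mm wide and 20 mm deep in which the slim vial stands at the start. Origin: centre of its underside, 44 mm above the bench; bore floor 4 mm above the origin; same yaw as the dry block. It stays where it is and shows which station the vial came from.
- adapter_tall: fixed square aluminium adapter (66 x 58 x 24 mm) set in one of the dry block's four stations, with a round bore 31 mm wide and 20 mm deep in which the tall vial stands at the start. Origin: centre of its underside, 44 mm above the bench; bore floor 4 mm above the origin; same yaw as the dry block. It stays where it is and shows which station the vial came from.
- adapter_medium: fixed square aluminium adapter (66 x 58 x 24 mm) set in one of the dry block's four stations, with a round bore 37 mm wide and 20 mm deep in which the medium vial stands at the start. Origin: centre of its underside, 44 mm above the bench; bore floor 4 mm above the origin; same yaw as the dry block. It stays where it is and shows which station the vial came from.
- adapter_wide: fixed square aluminium adapter (66 x 58 x 24 mm) set in one of the dry block's four stations, with a round bore 45 mm wide and 20 mm deep in which the wide vial stands at the start. Origin: centre of its underside, 44 mm above the bench; bore floor 4 mm above the origin; same yaw as the dry block. It stays where it is and shows which station the vial came from.
- dry_block: dark grey dry block (switched off, fixed), 100 x 306 x 66 mm, with orange panel on its front and one row of four adapter stations 70 mm apart along its y axis, at y = -105, -35, 35 and 105 mm, x = 0; adapter tops 68 mm above the bench. Origin: centre of its underside on the bench; y is the row's direction and points to the left as seen from the robot (yaw within 0.45 rad of the robot's).
- run_rack: light grey plastic run rack (fixed), 74 x 290 mm plus a 22 mm lug at each end, 24 mm high, open on top, with one row of four square cells, each 60 x 60 mm inside, 70 mm apart along its y axis, centred at y = -105, -35, 35 and 105 mm, x = 0, parted by walls 10 mm thick; cell floors 5 mm above the origin. Empty at the start. Origin: centre of its underside on the bench; y is the row's direction and points to the left as seen from the robot (yaw within 0.45 rad of the robot's).
- beaker: bystander: small glass beaker, 52 mm across, 70 mm tall. Origin: centre of its underside.
- spatula: bystander: thin steel lab spatula, 160 mm long, 14 mm wide at most, 4 mm thick, lying flat along its own x. Origin: underside, near mid-length.
- timer: bystander: grey bench timer, 50 x 66 x 18 mm, lying flat. Origin: centre of its underside.
There are look-alikes about, which are no part of the job. Leave any blue look-alike of the vial_wide alone.

How it is judged:
By the outcome, as a careful person would: the job done as asked, in the order asked, and still so for the second after the job is handed in, with the robot touching nothing.
It also fails if it takes over 106 s, if anything falls off the work surface, if the arm or the gripper's body presses on something with over 40 N, if the wrist force passes 120 N, or if a joint passes its speed limit or range.

### The arm

A 6-joint arm with a two-finger parallel gripper is mounted at the origin on the work surface. World frame = base frame: x ahead of the robot, y to its left, z up, the work surface at z = 0. Lengths are in m, angles in rad, forces in N, time in s.
With the tool pointing down it reaches from about 0.35 to 0.775 m from the base axis. Payload 5.5 kg.
Tool frame: the origin (TCP) lies midway between the tips of the shut fingers; the grasp point (between the pads) lies behind it (env.grip_point_offset is the z of the grasp point in the tool frame, in m); z points along the fingers, y is the direction in which the jaws open and shut (so a half turn about z gives the same grasp; the last joint's range is limited). The gripper opens to 85 mm and grips with 20 to 120 N. Pads are 22 mm wide; open, the fingers measure 114 mm over their backs; the gripper's body (76 mm by 85 mm) begins 54 mm behind the grasp point. The pads swing forward as they close: fully open they stand 13 mm farther back than shut.
Start: joints at [-1.32, 0.313, 0.046, 1.304, 0, 1.431], TCP at [0.219, -0.532, 0.231] pointing down, gripper open.
Joint ranges: [-2.76, 2.76], [-0.86, 1.69], [-1.03, 1.26], [-2.2, 2.34], [-1.47, 1.5], [-3.14, 3.14]. Speed limits (rad/s): [2.57, 2.57, 3.14, 3.14, 3.14, 3.14].

### API

Orientations are given as a unit quaternion [w, x, y, z].
In Python, from workcell import env, viewer gives the robot as it stands. The module is installed in compiled form; this text tells all that it offers.
- The arm moves only by the shell command python3 -m inch 'ROWS' [OPENING] [FORCE]. ROWS is JSON, a list of rows, each a list of 2 entries, a list of its own where there are three numbers: the shift along the tool's x, y, z in m, then the turn about the tool's z in degrees. In form: [[[tx, ty, tz], spin], ...]. A call has 1 to 5 rows; each row is the pose to reach, as a shift and turn from the pose measured when the call began, along the tool's axes at that moment; what a row does not reach only later rows make up. A row lasts 1/12 s, in which the tool goes at most 41.7 mm and 7.16 degrees, less where a joint would pass 70% of its speed; a pose out of reach is approached as far as the arm can. A call with a gripper value outside its range is refused whole. OPENING is the closure, from 0 (fully open) to 1 (shut), set as the call begins (- or left out, the last holds). The fingers move at their own pace and stop on an object; FORCE is the grip in N (left out, the last holds). Time passes only in rows, so rows that repeat a pose let the fingers close. It gives the time, the measured TCP pose, the force and the opening at its end, in the units of the state.
- env.get_state(): the state, without advancing time (a new reading comes with each control period).
- viewer.read_camera(name): name is "side" or "top"; returns a dict with "image" (400x640x3 uint8, red, green, blue), "depth" (400x640 float32, m along the optical axis (not along the pixel's ray), 0 where there is no reading), "vertical_fov" (degrees; the focal length in pixels is half the picture's height over the tangent of half this angle, whatever the lens; pixels are square), "cx", "cy" (the principal point, pixels), "R" (3x3) and "t" (3): a world point X has camera coordinates R X + t. Camera axes: x right, y down, z forward; pixel columns grow to the right and rows downward; lengths in m; the calibration is good to about 2 mm. A picture is of the moment at which its call begins.
- env.hand_in(): hands the job in, once; it reports no verdict.
The state is a dict: "clock": time; "joint_pos": joint angles; "qvel": joint speeds; "tau": joint torques, N m; "tcp_pos": TCP position; "orientation": TCP orientation; "wrist_force": force on the tool from outside, world axes, zero at the start; "ft_torque": the same for the moment, N m; "finger_gap": finger opening in m.
Only numpy, scipy, OpenCV 4.12 (cv2) and the standard library are available. Lean on these libraries where they do the work, as an engineer would, in place of code of your own. Each camera call takes 0.05 s, during which the arm holds its last target. There are 200 camera calls.

## Working session

There is one attempt and no reset: what is moved stays moved. The work goes in short steps, Python scripts to look and compute and a shell command to move; the robot and the scene stay as the last step left them, time stands still between calls to the robot, and variables do not carry over. Pictures are saved under pics/ and viewed, on a budget of 14 in all, crops included, one or two more only if the job needs it, and the job is handed in when it is done.

```bash
mkdir -p pics; cat > h.py <<'E'
from workcell import env, viewer
import numpy as np, cv2
def cam(n):
    c=viewer.read_camera(n); h=c["image"].shape[0]
    c["f"]=h/2/np.tan(np.radians(c["vertical_fov"])/2); c["R"]=np.array(c["R"]);c["t"]=np.array(c["t"]); return c
def plane(c,u,v,z):
    d=c["R"].T@np.array([(u-c["cx"])/c["f"],(v-c["cy"])/c["f"],1]); o=-c["R"].T@c["t"]
    return o+d*(z-o[2])/d[2]
def pts(c):
    v,u=np.mgrid[:400,:640]; z=c["depth"]
    P=np.stack([(u-c["cx"])/c["f"]*z,(v-c["cy"])/c["f"]*z,z],-1)-c["t"]
    return P@c["R"]
def save(c,n): cv2.imwrite("pics/"+n,c["image"][:,:,::-1])
E
python3 - <<'E'
from h import *
for n in("top","side"):
    c=cam(n);save(c,n+"0.png");print(n,c["f"],c["cx"],c["cy"],-c["R"].T@c["t"],c["R"].round(2).tolist())
print(env.get_state(),env.grip_point_offset)
E
```

```text
top 393.7104368215185 316.85196806021753 200.32698556529698 [0.41456424 0.01249431 0.91517996] [[-0.01, -1.0, 0.01], [-0.99, 0.01, -0.16], [0.16, -0.01, -0.99]]
side 415.4944083483324 312.3480788987737 197.01506871092604 [0.54238583 0.8687371  0.59663895] [[-1.0, -0.02, 0.02], [-0.03, 0.52, -0.86], [0.01, -0.86, -0.52]]
{'clock': 0.1, 'joint_pos': array([-1.31959687e+00,  3.13911710e-01,  4.51310441e-02,  1.30359238e+00,
       -2.42047729e-05,  1.43116986e+00]), 'qvel': array([-0.00065118, -0.00481844,  0.00336785, -0.00054614, -0.00168125,
       -0.00191254]), 'tau': array([ 2.57321371e-03, -4.81725097e+01,  2.99244064e+01,  1.28087652e-02,
       -1.20977970e-04, -1.85231090e-05]), 'tcp_pos': array([ 0.21890886, -0.5312299 ,  0.23052149]), 'orientation': array([-7.86459510e-04,  9.80967261e-01,  1.94171604e-01, -5.60406267e-05]), 'wrist_force': array([-0.7370722 , -0.10664346, -0.46109077]), 'ft_torque': array([ 0.01011394,  0.01257291, -0.00780857]), 'finger_gap': 0.08534251057531766} -0.0187
```

View pics/top0.png

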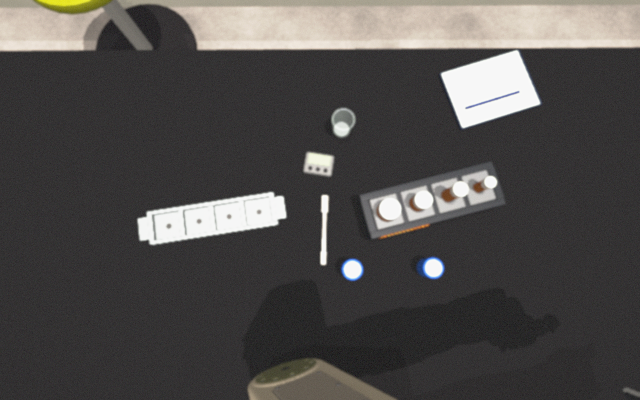

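View pics/side0.png

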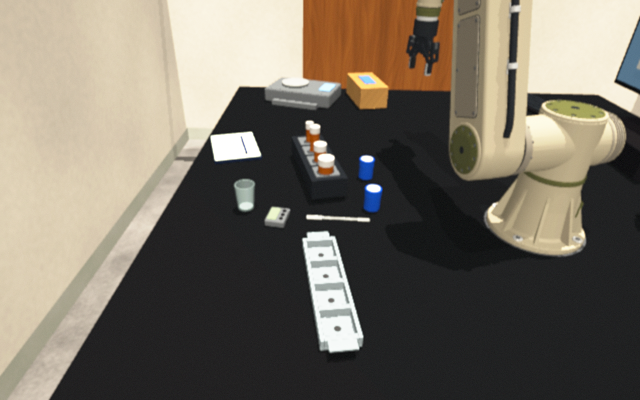

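The top view shows the dry block with caps at about (389,209), (423,200), (459,189) and (490,183). The rack's cell dots are at about (169,226), (199,221), (229,216) and (259,212), and the blue look-alikes are at (352,269) and (433,268). The side view agrees.

```bash
python3 - <<'E'
from h import *
c=cam("top");P=pts(c);im=c["image"].astype(int)
m=(im.min(2)>200).astype(np.uint8);m[:,:365]=0;m[:155]=0;m[:,510:]=0;m[225:]=0
# caps by height: depth pts above adapters
hi=((P[...,2]>.085)&(im.min(2)>170)).astype(np.uint8);hi[:,:365]=0;hi[:150]=0;hi[:,510:]=0;hi[235:]=0
n,l,s,ce=cv2.connectedComponentsWithStats(hi)
for i in range(1,n):
    if s[i,4]<30: continue
    q=P[l==i];z=np.median(q[:,2]); top=q[abs(q[:,2]-z)<.006]
    (x,y),r=cv2.minEnclosingCircle(np.argwhere((l==i)&(abs(P[...,2]-z)<.006))[:,::-1].astype(np.float32))
    print("cap",ce[i].round(1),s[i,4],"z",z.round(3),top.mean(0).round(4),"circ",plane(c,x,y,z).round(4),"diam",(2*r*(c['t'][2]*0+.915-z)/c['f']).round(3))
# adapters tops / block
b=P[(P[...,2]>.055)&(P[...,2]<.075)&(P[...,1]<-.08)&(P[...,1]>-.5)&(P[...,0]>.3)&(P[...,0]<.6)]
r=cv2.minAreaRect(b[:,:2].astype(np.float32));print("block",r,np.median(b[:,2]))
# rack
ms=(im.min(2)>150);ms[:,290:]=0;ms[:180]=0;ms[260:]=0
b=P[ms&(P[...,2]>.018)&(P[...,2]<.032)];r=cv2.minAreaRect(b[:,:2].astype(np.float32));print("rack",r,np.median(b[:,2]))
g=im.sum(2)
for u,v in[(169,226),(199,221),(229,216),(259,212)]:
    w=g[v-5:v+6,u-5:u+6];k=np.clip(np.median(w)-w-60,0,None);yy,xx=np.mgrid[-5:6,-5:6]
    print("dot",plane(c,u+(k*xx).sum()/k.sum(),v+(k*yy).sum()/k.sum(),.005).round(4))
E
```

```text
cap [489.4 182. ] 110 z 0.128 [ 0.5727 -0.3474  0.1279] circ [ 0.5728 -0.3472  0.1278] diam 0.024
cap [459.5 189. ] 183 z 0.143 [ 0.5559 -0.2794  0.1432] circ [ 0.5557 -0.279   0.1433] diam 0.03
cap [422.7 199.6] 244 z 0.118 [ 0.539  -0.2116  0.1182] circ [ 0.5391 -0.2114  0.1183] diam 0.035
cap [389.1 208.8] 358 z 0.108 [ 0.5222 -0.1437  0.1083] circ [ 0.5223 -0.144   0.1084] diam 0.044
block ((0.48991793394088745, -0.24278771877288818), (0.32123586535453796, 0.22308792173862457), 89.15237426757812) 0.06678341822688864
rack ((0.5166420340538025, 0.24538058042526245), (0.07457324862480164, 0.3322239816188812), 8.42615032196045) 0.023960720604789362
dot [0.5015 0.3485 0.005 ]
dot [0.512  0.2792 0.005 ]
dot [0.5223 0.21   0.005 ]
dot [0.5324 0.1407 0.005 ]
```

Cap heights (108, 118, 143 and 128 mm), diameters and the 70 mm pitch all match the spec. From left to right the order is wide, medium, tall, slim. I'll grip across the row and start with wide.

```bash
cat >> h.py <<'E'
from scipy.spatial.transform import Rotation as Ro
SRC=dict(wide=(.5222,-.1438),medium=(.539,-.2115),tall=(.5558,-.2792),slim=(.5728,-.3473))
DST=dict(wide=(.5015,.3485),medium=(.512,.2792),tall=(.5223,.2100),slim=(.5324,.1407))
def go(xy,z,yaw):
    s=env.get_state();q=s["orientation"];R=Ro.from_quat([q[1],q[2],q[3],q[0]]).as_matrix()
    d=R.T@(np.array([*xy,z])-s["tcp_pos"]); a=np.degrees(np.arctan2(R[1,1],R[0,1]))
    print("t",round(s["clock"],2),"tcp",s["tcp_pos"].round(4),"shift mm",(d*1000).round(1),"spin",round((a-yaw+180)%360-180,1),"tilt",round(float(np.degrees(np.arccos(-R[2,2]))),2),"gap",s["finger_gap"],"F",s["wrist_force"].round(1))
E
python3 -c "
from h import *
go(SRC['wide'],.231,13.9)"
```

```text
t 0.15 tcp [ 0.2189 -0.5313  0.2306] shift mm [ 428.  -242.8    0. ] spin -81.5 tilt 0.08 gap 0.0855028499907233 F [ 1.   0.3 -0.2]
```

```bash
python3 -m inch '[[[34,-20,0],-6.8]]' 2>&1 | tail -3; python3 -m inch '[[[0.034,-0.020,0],-6.8],[[0.068,-0.039,0],-13.6],[[0.102,-0.058,0],-20.4],[[0.136,-0.078,0],-27.2],[[0.170,-0.097,0],-34]]' 0; python3 -c "
from h import *
go(SRC['wide'],.231,13.9)"
```

```text
orientation: [0.0, 0.968, 0.249, -0.001]
wrist_force: [1.5, -1.5, 0.4]
finger_gap: 0.0854
clock: 0.65
tcp_pos: [0.3439, -0.3339, 0.2296]
orientation: [-0.0, 0.852, 0.524, -0.001]
wrist_force: [1.4, -0.3, -0.3]
finger_gap: 0.0853
t 0.65 tcp [ 0.3439 -0.3339  0.2296] shift mm [250.1  73.4  -1.9] spin -40.7 tilt 0.12 gap 0.08530701373476716 F [ 1.4 -0.3 -0.3]
```

My first row there was typed in mm instead of m. The step cap limited it to about 42 mm in the intended direction, so it did no harm. Continuing.

```bash
python3 -m inch '[[[0.035,0.010,0],-6.8],[[0.070,0.021,0],-13.6],[[0.105,0.031,0],-20.4],[[0.140,0.041,0],-27.2],[[0.175,0.051,0],-34]]' >/dev/null; python3 -c "
from h import *
go(SRC['wide'],.231,13.9)"
```

```text
t 1.07 tcp [ 0.4692 -0.199   0.2292] shift mm [47.8 59.8 -2. ] spin -6.4 tilt 0.12 gap 0.08526946509982199 F [ 1.  -0.5 -0.4]
```

```bash
python3 -m inch '[[[0.024,0.030,0],-6.4],[[0.048,0.060,0.02],-6.4],[[0.048,0.060,0.05],-6.4],[[0.048,0.060,0.078],-6.4],[[0.048,0.060,0.078],-6.4]]' >/dev/null; python3 - <<'E'
from h import *
go(SRC['wide'],.073,13.9)
c=cam("side");save(c,"s1.png");c=cam("top");save(c,"t1.png")
E
```

```text
t 1.48 tcp [ 0.519  -0.141   0.1453] shift mm [-3.9  3.2 72.2] spin 0.1 tilt 0.69 gap 0.08543122784013342 F [-1.2  0.1 -1.1]
```

View pics/s1.png

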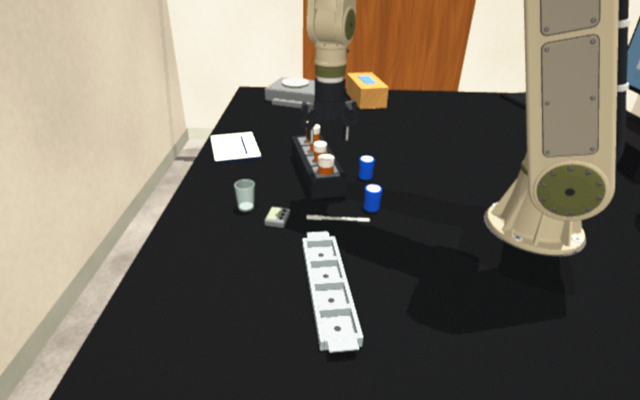

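The side view shows the gripper over the block with its right finger tip near (347,137). I'll check that against the projection, and against the depth image.

```bash
python3 - <<'E'
from h import *
c=cam("side");s=env.get_state()
def pr(X):
    k=c["R"]@X+c["t"];return (k[:2]/k[2]*c["f"]+[c["cx"],c["cy"]]).round(0)
q=s["orientation"];R=Ro.from_quat([q[1],q[2],q[3],q[0]]).as_matrix()
for y in(-.05,.05):print(pr(s["tcp_pos"]+R@[0,y,-.013]))
P=pts(c)
for u,v in[(347,134),(346,130),(316,131),(310,135),(330,95)]:print(u,v,P[v,u].round(3))
go(SRC['wide'],.073,13.9)
E
```

```text
[345. 137.]
[308. 140.]
347 134 [ 0.47  -0.148  0.176]
346 130 [ 0.473 -0.143  0.189]
316 131 [ 0.552 -0.266  0.135]
310 135 [ 0.566 -0.119  0.183]
330 95 [ 0.519 -0.105  0.292]
t 1.63 tcp [ 0.5223 -0.1439  0.1519] shift mm [ 0.2  0.1 78.9] spin -0.0 tilt 0.12 gap 0.08553797713907606 F [-0.1 -1.1  1.2]
```

View pics/t1.png

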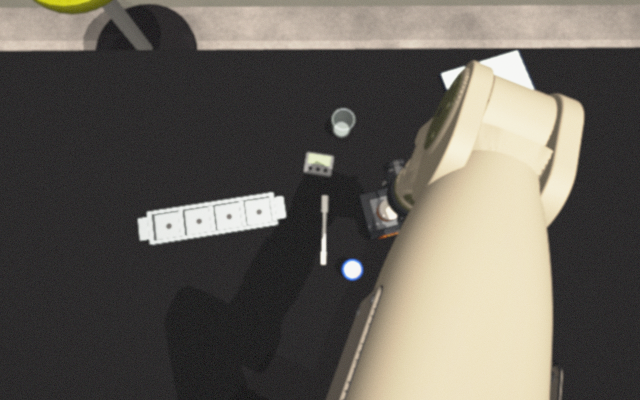

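The projection agrees: tips straddle the wide cap, position within 0.5 mm. Descend, check, then close.

```bash
python3 -m inch '[[[0,0,0.02],0],[[0,0,0.04],0],[[0,0,0.06],0],[[0,0,0.079],0],[[0,0,0.079],0]]' >/dev/null; python3 -m inch '[[[0,0,0],0],[[0,0,0],0]]'; python3 -c "
from h import *
go(SRC['wide'],.073,13.9)"
```

```text
clock: 2.22
tcp_pos: [0.5222, -0.1454, 0.074]
orientation: [-0.0, 0.617, 0.787, -0.001]
wrist_force: [-0.3, 0.5, 0.9]
finger_gap: 0.0852
t 2.22 tcp [ 0.5222 -0.1454  0.074 ] shift mm [1.6 0.4 1. ] spin -0.1 tilt 0.1 gap 0.0852053787624567 F [-0.3  0.5  0.9]
```

```bash
python3 -m inch '[[[0.0015,0,0.001],0],[[0.0015,0,0.001],0],[[0.0015,0,0.001],0],[[0.0015,0,0.001],0],[[0.0015,0,0.001],0]]' 1 40; python3 -m inch '[[[0,0,0],0],[[0,0,0],0],[[0,0,0],0],[[0,0,0],0],[[0,0,0],0]]'
```

```text
clock: 2.63
tcp_pos: [0.5225, -0.1442, 0.074]
orientation: [0.001, 0.617, 0.787, -0.001]
wrist_force: [-1.0, 0.3, 5.9]
finger_gap: 0.0418
clock: 3.05
tcp_pos: [0.5226, -0.1442, 0.0741]
orientation: [0.001, 0.617, 0.787, -0.001]
wrist_force: [0.1, -0.0, 2.0]
finger_gap: 0.0418
```

```bash
python3 -m inch '[[[0,0,-0.01],0],[[0,0,-0.02],0],[[0,0,-0.04],0],[[0,0,-0.065],0],[[0,0,-0.09],0]]' ; python3 - <<'E'
from h import *
c=cam("side");cv2.imwrite("pics/s2.png",cv2.resize(c["image"][80:230,240:420,::-1],None,fx=4,fy=4))
go(DST['wide'],.18,8.46)
E
```

```text
clock: 3.47
tcp_pos: [0.5219, -0.1438, 0.1654]
orientation: [0.0, 0.617, 0.787, -0.001]
wrist_force: [0.9, -0.1, -1.0]
finger_gap: 0.0416
t 3.52 tcp [ 0.5247 -0.1449  0.1711] shift mm [484.7  95.  -11.4] spin 5.3 tilt 0.48 gap 0.041909912392934165 F [ 2.1 -0.9  2. ]
```

View pics/s2.png

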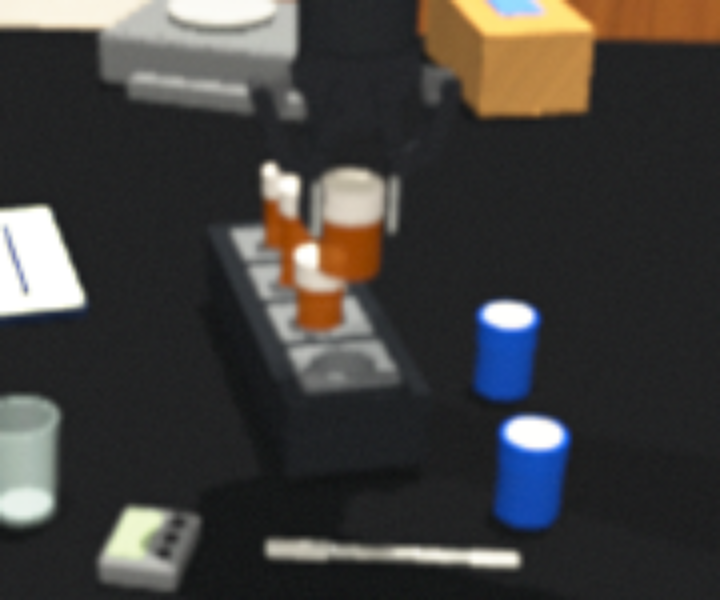

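Picture: the wide vial hangs upright from its cap and its bore is empty. Carry it over to the rack.

```bash
python3 -m inch '[[[0.03,0.006,-0.01],1],[[0.065,0.013,-0.01],2],[[0.1,0.02,-0.01],3],[[0.135,0.027,-0.01],4],[[0.170,0.034,-0.01],5.3]]' >/dev/null; python3 -c "
from h import *
go(DST['wide'],.18,8.46)"
```

```text
t 3.93 tcp [0.517  0.0296 0.1812] shift mm [317.7  31.2  -0.4] spin -0.1 tilt 0.53 gap 0.04207912605275848 F [ 1.1  0.8 -0.7]
```

```bash
python3 -m inch '[[[0.037,0.004,0],0],[[0.074,0.007,0],0],[[0.111,0.011,0],0],[[0.148,0.015,0],0],[[0.185,0.018,0],0]]' >/dev/null; python3 -c "
from h import *
go(DST['wide'],.18,8.46)"
```

```text
t 4.35 tcp [0.5075 0.2171 0.1811] shift mm [130.8  13.2   0.4] spin -0.1 tilt 0.57 gap 0.042102044096854065 F [ 0.3 -0.4 -0.8]
```

```bash
python3 -m inch '[[[0.035,0.004,0],0],[[0.070,0.007,0],0],[[0.105,0.011,0],0],[[0.131,0.013,0],0],[[0.131,0.013,0],0]]' >/dev/null;  python3 -m inch '[[[0,0,0.02],0],[[0,0,0.045],0],[[0,0,0.07],0],[[0,0,0.09],0],[[0,0,0.09],0]]' >/dev/null;python3 -c "
from h import *
go(DST['wide'],.031,8.46)"
```

```text
t 5.18 tcp [0.4985 0.3512 0.0867] shift mm [-2.7  2.5 55.7] spin 0.2 tilt 0.39 gap 0.0418202210695555 F [-1.2 -0.5 -1.3]
```

```bash
python3 -m inch '[[[-0.002,0.002,0.015],0],[[-0.002,0.002,0.03],0],[[-0.002,0.002,0.042],0],[[-0.002,0.002,0.048],0],[[-0.002,0.002,0.05],0]]' >/dev/null;  python3 -m inch '[[[0,0,0.002],0],[[0,0,0.004],0]]' >/dev/null;python3 - <<'E'
from h import *
go(DST['wide'],.031,8.46)
c=cam("side");cv2.imwrite("pics/s3.png",cv2.resize(c["image"][220:370,240:420,::-1],None,fx=4,fy=4))
E
```

```text
t 5.77 tcp [0.5018 0.349  0.0342] shift mm [-0.4 -0.4  3.2] spin 0.2 tilt 0.39 gap 0.04162493707289638 F [-0.5 -0.2 -1.1]
```

View pics/s3.png

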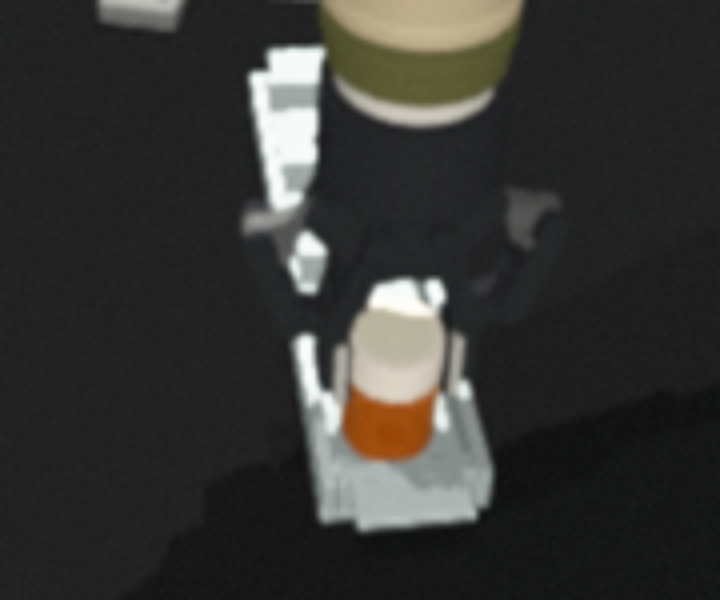

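The vial is upright in the leftmost cell, and its bottom is about 3 mm above the floor. Lower it to contact in small steps.

```bash
python3 -m inch '[[[0,0,0.001],0],[[0,0,0.002],0]]'|sed -n '2p;4p' ; python3 -m inch '[[[0,0,0.001],0],[[0,0,0.001],0]]' |sed -n '2p;4p'; python3 -m inch '[[[0,0,0.001],0],[[0,0,0.001],0]]' |sed -n '2p;4p'
```

```text
tcp_pos: [0.5021, 0.3493, 0.0325]
wrist_force: [0.3, 0.9, -1.1]
tcp_pos: [0.5023, 0.3493, 0.0317]
wrist_force: [0.1, 0.3, -1.2]
tcp_pos: [0.5024, 0.3494, 0.0312]
wrist_force: [-0.1, 0.2, 2.8]
```

Contact: force has jumped to +2.8 N at TCP z 31 mm, as predicted. Release and retreat.

```bash
python3 -m inch '[[[0,0,0.0005],0],[[0,0,0.0005],0]]' |sed -n '2p;4p'; python3 -m inch '[[[0,0,0],0],[[0,0,0],0],[[0,0,0],0],[[0,0,0],0],[[0,0,0],0]]' 0;  python3 -m inch '[[[0,0,-0.02],0],[[0,0,-0.06],0],[[0,0,-0.1],0],[[0,0,-0.14],0],[[0,0,-0.16],0]]'; python3 - <<'E'
from h import *
go(SRC['medium'],.19,13.9)
c=cam("side");P=pts(c);im=c["image"].astype(int)
m=(im[...,0]-im[...,2]>60)&(P[...,1]>.3)&(P[...,2]>0)&(P[...,2]<.1)
q=P[m];print(m.sum(),q.mean(0),q.min(0),q.max(0))
E
```

```text
tcp_pos: [0.5025, 0.3495, 0.0312]
wrist_force: [-0.4, -1.0, 5.3]
clock: 6.9
tcp_pos: [0.5024, 0.3495, 0.0309]
orientation: [0.004, 0.652, 0.758, -0.0]
wrist_force: [0.3, -0.8, -0.6]
finger_gap: 0.0856
clock: 7.32
tcp_pos: [0.5031, 0.3511, 0.1964]
orientation: [0.005, 0.652, 0.758, 0.003]
wrist_force: [1.0, 0.4, 0.1]
finger_gap: 0.0854
t 7.32 tcp [0.5031 0.3511 0.1964] shift mm [-561.6  -49.2    7.8] spin -5.2 tilt 0.67 gap 0.08535157836033588 F [1.  0.4 0.1]
297 [0.50470059 0.36563724 0.02891985] [0.48461336 0.35229969 0.0081606 ] [0.52284924 0.37169768 0.04877886]
```

```bash
python3 -m inch '[[[-0.035,-0.003,0],0],[[-0.075,-0.006,0],-1],[[-0.115,-0.010,0],-2],[[-0.155,-0.013,0],-4],[[-0.190,-0.016,0],-5.2]]' >/dev/null; python3 -c "
from h import *
go(SRC['medium'],.20,13.9)"
```

```text
t 7.78 tcp [0.5169 0.1596 0.1991] shift mm [-365.5  -68.    -0.6] spin 0.0 tilt 0.9 gap 0.08538649696785422 F [ 0.6 -0.4 -0.1]
```

```bash
python3 -m inch '[[[-0.037,-0.007,0],0],[[-0.074,-0.014,0],0],[[-0.111,-0.021,0],0],[[-0.148,-0.028,0],0],[[-0.185,-0.034,0],0]]' >/dev/null; python3 -c "
from h import *
go(SRC['medium'],.20,13.9)"
```

```text
t 8.2 tcp [ 0.528  -0.0299  0.199 ] shift mm [-178.9  -33.1   -0.8] spin 0.0 tilt 0.89 gap 0.08531003930994747 F [ 0.2  0.1 -0.5]
```

```bash
python3 -m inch '[[[-0.037,-0.007,0],0],[[-0.074,-0.014,0],0],[[-0.111,-0.021,0],0],[[-0.148,-0.028,0],0],[[-0.178,-0.033,0],0]]' >/dev/null; python3 -m inch '[[[0,0,0],0],[[0,0,0],0]]' >/dev/null; python3 -c "
from h import *
go(SRC['medium'],.086,13.9);s=env.get_state();print(s['orientation'],s['joint_pos'])"
```

```text
t 8.78 tcp [ 0.5381 -0.2153  0.1978] shift mm [  3.8   0.2 111.8] spin -0.2 tilt 0.84 gap 0.08558074521874375 F [-0.4  0.   0.3]
[0.00568422 0.61801054 0.78613594 0.00457634] [-0.52294872  0.32195911 -0.02400821  1.21226979  0.00743544  0.80955905]
```

```bash
python3 -m inch '[[[0.002,0,0.02],0],[[0.0035,0,0.05],0],[[0.0035,0,0.08],0],[[0.0035,0,0.105],0],[[0.0035,0,0.111],0]]' >/dev/null; python3 -m inch '[[[0,0,0],0],[[0,0,0],0]]' >/dev/null; python3 -c "
from h import *
go(SRC['medium'],.086,13.9)"
```

```text
t 9.37 tcp [ 0.5354 -0.207   0.0823] shift mm [-5.3  2.4 -3.7] spin -0.1 tilt 0.48 gap 0.08521428797048292 F [-0.   0.1 -0.6]
```

```bash
python3 -m inch '[[[-0.005,0.002,-0.004],0],[[-0.005,0.002,-0.004],0],[[-0.005,0.002,-0.004],0]]' >/dev/null; python3 -c "
from h import *
go(SRC['medium'],.086,13.9)"
```

```text
t 9.62 tcp [ 0.5401 -0.2123  0.0884] shift mm [ 1.  -1.   2.4] spin -0.1 tilt 0.6 gap 0.08538062244248763 F [ 0.5 -0.2 -0.5]
```

```bash
python3 -m inch '[[[0.001,-0.001,0.002],0],[[0.001,-0.001,0.002],0],[[0.001,-0.001,0.002],0],[[0.001,-0.001,0.002],0],[[0.001,-0.001,0.002],0]]' 1 40; python3 -m inch '[[[0,0,0],0],[[0,0,0],0]]'; python3 -m inch '[[[0,0,-0.01],0],[[0,0,-0.03],0],[[0,0,-0.06],0],[[0,0,-0.09],0],[[0,0,-0.1],0]]' |tail -1;  python3 -c "
from h import *
go(DST['medium'],.19,8.46)"
```

```text
clock: 10.03
tcp_pos: [0.539, -0.2117, 0.0867]
orientation: [0.003, 0.617, 0.787, 0.004]
wrist_force: [0.0, 0.1, 1.3]
finger_gap: 0.0337
clock: 10.2
tcp_pos: [0.5389, -0.2117, 0.0867]
orientation: [0.003, 0.617, 0.787, 0.004]
wrist_force: [-0.9, 0.4, 1.3]
finger_gap: 0.0341
finger_gap: 0.0337
t 10.62 tcp [ 0.5396 -0.2129  0.1917] shift mm [484.4  90.9   1.5] spin 5.4 tilt 0.87 gap 0.033667736005950674 F [ 1.4 -0.6 -0.2]
```

Gripped (gap 34 mm). Bottom offset is 38.7 mm, so the vial should touch down at TCP z of about 43.7 mm.

```bash
python3 -m inch '[[[0.03,0.006,0],1],[[0.065,0.013,0],2],[[0.1,0.020,0],3],[[0.138,0.027,0],4],[[0.175,0.034,0],5.4]]' >/dev/null; python3 -c "
from h import *
go(DST['medium'],.19,8.46)"
```

```text
t 11.03 tcp [ 0.5302 -0.0334  0.1916] shift mm [312.   27.3   1.5] spin -0.1 tilt 0.87 gap 0.033541219815417966 F [ 0.5  1.1 -1.5]
```

```bash
python3 -m inch '[[[0.037,0.003,0],0],[[0.074,0.006,0],0],[[0.111,0.010,0],0],[[0.148,0.013,0],0],[[0.185,0.016,0],0]]' >/dev/null; python3 -c "
from h import *
go(DST['medium'],.19,8.46)"
```

```text
t 11.45 tcp [0.5186 0.1537 0.1916] shift mm [125.1  11.6   1.5] spin -0.1 tilt 0.86 gap 0.033632805153784785 F [-0.   0.  -1.2]
```

```bash
python3 -m inch '[[[0.035,0.003,0],0],[[0.070,0.006,0],0],[[0.105,0.010,0],0],[[0.125,0.0116,0],0],[[0.125,0.0116,0],0]]' >/dev/null; python3 -m inch '[[[0,0,0.02],0],[[0,0,0.05],0],[[0,0,0.08],0],[[0,0,0.095],0],[[0,0,0.095],0]]' >/dev/null;python3 -c "
from h import *
go(DST['medium'],.0437,8.46)"
```

```text
t 12.28 tcp [0.5094 0.2813 0.0918] shift mm [-2.4  1.9 48.1] spin 0.1 tilt 0.42 gap 0.0334295730646874 F [-0.5 -0.8 -1.3]
```

```bash
python3 -m inch '[[[-0.002,0.002,0.015],0],[[-0.002,0.002,0.03],0],[[-0.002,0.002,0.040],0],[[-0.002,0.002,0.044],0],[[-0.002,0.002,0.045],0]]' >/dev/null;  python3 -m inch '[[[0,0,0],0],[[0,0,0],0]]' >/dev/null;python3 -c "
from h import *
go(DST['medium'],.0437,8.46)"
```

```text
t 12.87 tcp [0.5127 0.2795 0.0479] shift mm [-0.2 -0.7  4.2] spin 0.1 tilt 0.47 gap 0.03397478194915209 F [-0.1  0.6 -1. ]
```

```bash
for_() { :; }; python3 -m inch '[[[0,0,0.002],0],[[0,0,0.003],0]]'|sed -n '2p;4p' ; python3 -m inch '[[[0,0,0.001],0],[[0,0,0.001],0]]' |sed -n '2p;4p'; python3 -m inch '[[[0,0,0.001],0],[[0,0,0.001],0]]' |sed -n '2p;4p'
```

```text
tcp_pos: [0.5135, 0.2798, 0.0458]
wrist_force: [1.3, -0.5, -1.4]
tcp_pos: [0.5136, 0.2799, 0.0449]
wrist_force: [0.2, -0.1, -0.8]
tcp_pos: [0.5136, 0.2799, 0.0439]
wrist_force: [-1.0, 0.3, -0.6]
```

```bash
python3 -m inch '[[[0,0,0.0007],0],[[0,0,0.0007],0]]' |sed -n '2p;4p'; python3 -m inch '[[[0,0,0.0007],0],[[0,0,0.0007],0]]' |sed -n '2p;4p'
```

```text
tcp_pos: [0.5137, 0.28, 0.0436]
wrist_force: [-0.4, 0.2, 2.6]
tcp_pos: [0.5138, 0.2801, 0.0436]
wrist_force: [-1.8, -0.5, 5.8]
```

Contact. Release.

```bash
python3 -m inch '[[[0,0,0],0],[[0,0,0],0],[[0,0,0],0],[[0,0,0],0],[[0,0,0],0]]' 0 |tail -1;  python3 -m inch '[[[0,0,-0.02],0],[[0,0,-0.06],0],[[0,0,-0.1],0],[[0,0,-0.14],0],[[0,0,-0.16],0]]' >/dev/null; python3 - <<'E'
from h import *
go(SRC['tall'],.21,13.9)
c=cam("side");cv2.imwrite("pics/s4.png",cv2.resize(c["image"][220:370,240:420,::-1],None,fx=4,fy=4))
E
```

```text
finger_gap: 0.0852
t 14.53 tcp [0.5136 0.2807 0.2087] shift mm [-559.9  -41.9   -1.9] spin -5.3 tilt 0.98 gap 0.0851585070457493 F [0.4 0.4 1.3]
```

View pics/s4.png

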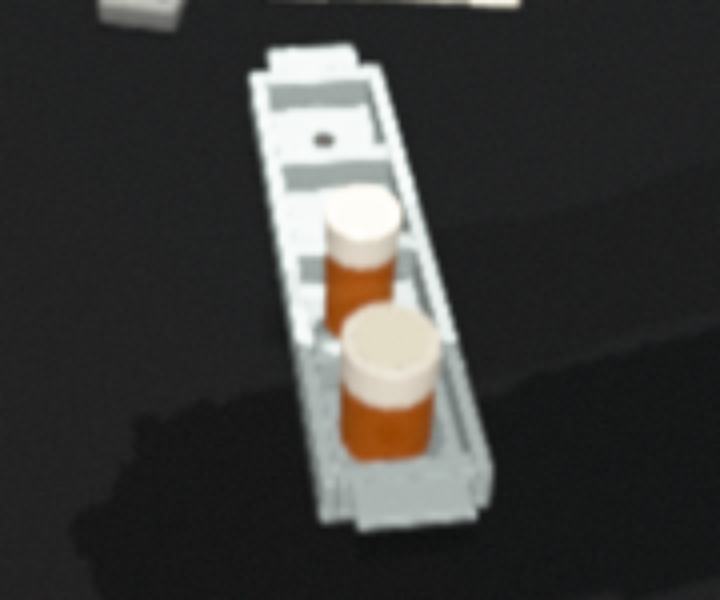

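Both stand upright in the two leftmost cells. Next, tall.

```bash
python3 -m inch '[[[-0.035,-0.003,0],0],[[-0.075,-0.006,0],-1],[[-0.115,-0.009,0],-2],[[-0.155,-0.012,0],-4],[[-0.190,-0.015,0],-5.2]]' >/dev/null; python3 -c "
from h import *
go(SRC['tall'],.21,13.9)"
```

```text
t 15.0 tcp [0.5283 0.0892 0.2107] shift mm [-364.2  -61.7   -0. ] spin -0.0 tilt 1.23 gap 0.08509188129994874 F [ 0.8  0.4 -1.2]
```

```bash
python3 -m inch '[[[-0.037,-0.006,0],0],[[-0.074,-0.0125,0],0],[[-0.111,-0.019,0],0],[[-0.148,-0.025,0],0],[[-0.185,-0.031,0],0]]' >/dev/null; python3 -c "
from h import *
go(SRC['tall'],.21,13.9)"
```

```text
t 15.42 tcp [ 0.5422 -0.0997  0.21  ] shift mm [-177.5  -29.9   -0.4] spin -0.0 tilt 1.23 gap 0.08532120021231723 F [0.7 0.1 0.1]
```

```bash
python3 -m inch '[[[-0.037,-0.006,0],0],[[-0.074,-0.0125,0],0],[[-0.111,-0.019,0],0],[[-0.148,-0.025,0],0],[[-0.175,-0.030,0],0]]' >/dev/null; python3 -m inch '[[[0,0,0],0],[[0,0,0],0]]' >/dev/null; python3 -c "
from h import *
go(SRC['tall'],.113,13.9);s=env.get_state();print(s['orientation'])"
```

```text
t 16.0 tcp [ 0.5543 -0.2819  0.2076] shift mm [ 2.3  0.1 94.6] spin -0.3 tilt 1.16 gap 0.08509330007820745 F [-0.2  0.3 -0.1]
[0.00654945 0.61847015 0.78574349 0.00767695]
```

```bash
python3 -m inch '[[[0.002,0,0.02],0],[[0.001,0,0.045],0],[[0,0,0.07],0],[[0,0,0.085],0],[[0,0,0.085],0]]' >/dev/null; python3 -m inch '[[[0,0,0],0],[[0,0,0],0]]' >/dev/null; python3 -c "
from h import *
go(SRC['tall'],.113,13.9)"
```

```text
t 16.58 tcp [ 0.5536 -0.2769  0.1188] shift mm [-2.8  1.5  5.8] spin -0.1 tilt 0.92 gap 0.08542534075410617 F [ 0.   0.6 -0.3]
```

```bash
python3 -m inch '[[[-0.0028,0.0015,0.005],0],[[-0.0028,0.0015,0.005],0],[[-0.0028,0.0015,0.005],0],[[-0.0028,0.0015,0.005],0]]' >/dev/null; python3 -c "
from h import *
go(SRC['tall'],.113,13.9)"
```

```text
t 16.92 tcp [ 0.5562 -0.2794  0.1145] shift mm [ 0.3 -0.3  1.5] spin -0.1 tilt 0.94 gap 0.08505189983542416 F [ 0.8 -0.8 -1. ]
```

```bash
python3 -m inch '[[[0,0,0.002],0],[[0,0,0.002],0],[[0,0,0.002],0],[[0,0,0.002],0],[[0,0,0.002],0]]' 1 40|tail -1; python3 -m inch '[[[0,0,0],0],[[0,0,0],0],[[0,0,0],0]]'; python3 -m inch '[[[0,0,-0.01],0],[[0,0,-0.03],0],[[0,0,-0.06],0],[[0,0,-0.085],0],[[0,0,-0.095],0]]' |tail -1;  python3 -c "
from h import *
go(DST['tall'],.21,8.46)"
```

```text
finger_gap: 0.0277
clock: 17.58
tcp_pos: [0.5563, -0.2796, 0.1127]
orientation: [0.003, 0.617, 0.787, 0.008]
wrist_force: [-0.8, -0.1, 1.0]
finger_gap: 0.0272
finger_gap: 0.0276
t 18.0 tcp [ 0.5563 -0.2813  0.2123] shift mm [485.3  83.8   4.3] spin 5.3 tilt 1.13 gap 0.027578239725445278 F [ 0.1 -0.7 -0.1]
```

```bash
python3 -m inch '[[[0.03,0.005,0],1],[[0.065,0.012,0],2],[[0.1,0.018,0],3],[[0.138,0.025,0],4],[[0.175,0.031,0],5.3]]' >/dev/null; python3 -c "
from h import *
go(DST['tall'],.21,8.46)"
```

```text
t 18.42 tcp [ 0.5442 -0.1024  0.2128] shift mm [312.3  23.7   4.1] spin -0.1 tilt 1.12 gap 0.028151357033595097 F [ 0.5  0.7 -1.1]
```

```bash
python3 -m inch '[[[0.037,0.003,0],0],[[0.074,0.006,0],0],[[0.111,0.009,0],0],[[0.148,0.011,0],0],[[0.185,0.014,0],0]]' >/dev/null; python3 -c "
from h import *
go(DST['tall'],.21,8.46)"
```

```text
t 18.83 tcp [0.5303 0.0844 0.2134] shift mm [125.4  10.2   3.9] spin -0.1 tilt 1.1 gap 0.027635884928363105 F [ 0.1 -0.  -0.1]
```

```bash
python3 -m inch '[[[0.035,0.003,0],0],[[0.070,0.006,0],0],[[0.105,0.008,0],0],[[0.125,0.010,0],0],[[0.125,0.010,0],0]]' >/dev/null; python3 -m inch '[[[0,0,0.02],0],[[0,0,0.05],0],[[0,0,0.08],0],[[0,0,0.095],0],[[0,0,0.095],0]]' >/dev/null;python3 -c "
from h import *
go(DST['tall'],.0697,8.46)"
```

```text
t 19.67 tcp [0.5198 0.2124 0.1143] shift mm [-2.9  1.7 44.6] spin 0.1 tilt 0.64 gap 0.027455978720012805 F [ 0.1 -0.2 -0.9]
```

```bash
python3 -m inch '[[[-0.002,0.001,0.015],0],[[-0.002,0.001,0.028],0],[[-0.002,0.001,0.037],0],[[-0.002,0.001,0.040],0],[[-0.002,0.001,0.041],0]]' >/dev/null;  python3 -m inch '[[[0,0,0.001],0],[[0,0,0.002],0]]' >/dev/null;python3 -c "
from h import *
go(DST['tall'],.0697,8.46)"; python3 -m inch '[[[0,0,0.001],0],[[0,0,0.001],0]]' |sed -n '2p;4p'
```

```text
t 20.25 tcp [0.5225 0.2106 0.0725] shift mm [-0.6 -0.3  2.8] spin 0.1 tilt 0.74 gap 0.027808985973985765 F [ 0.3  0.6 -0.5]
tcp_pos: [0.5231, 0.2108, 0.0722]
wrist_force: [0.0, 0.5, -0.3]
```

```bash
python3 -m inch '[[[0,0,0.001],0],[[0,0,0.001],0]]' |sed -n '2p;4p'; python3 -m inch '[[[0,0,0.001],0],[[0,0,0.001],0]]' |sed -n '2p;4p'; python3 -m inch '[[[0,0,0.001],0],[[0,0,0.001],0]]' |sed -n '2p;4p'
```

```text
tcp_pos: [0.5233, 0.2109, 0.0714]
wrist_force: [0.4, -1.0, -1.1]
tcp_pos: [0.5233, 0.2109, 0.0704]
wrist_force: [0.7, -0.1, -0.7]
tcp_pos: [0.5235, 0.211, 0.0696]
wrist_force: [1.1, 0.2, 1.4]
```

```bash
python3 -m inch '[[[0,0,0.0007],0],[[0,0,0.0007],0]]' |sed -n '2p;4p'
```

```text
tcp_pos: [0.5237, 0.2111, 0.0696]
wrist_force: [-1.5, 0.1, 4.8]
```

Contact. Release and go on to slim.

```bash
python3 -m inch '[[[0,0,0],0],[[0,0,0],0],[[0,0,0],0],[[0,0,0],0],[[0,0,0],0]]' 0 |tail -1;  python3 -m inch '[[[0,0,-0.02],0],[[0,0,-0.06],0],[[0,0,-0.1],0],[[0,0,-0.13],0],[[0,0,-0.13],0]]' >/dev/null; python3 - <<'E'
from h import *
go(SRC['slim'],.20,13.9)
c=cam("side");cv2.imwrite("pics/s5.png",cv2.resize(c["image"][190:340,240:420,::-1],None,fx=4,fy=4))
E
```

```text
finger_gap: 0.085
t 21.92 tcp [0.5252 0.2112 0.2066] shift mm [-559.4  -36.6    3.2] spin -5.3 tilt 1.55 gap 0.08573484649880055 F [1.5 0.6 0.5]
```

View pics/s5.png

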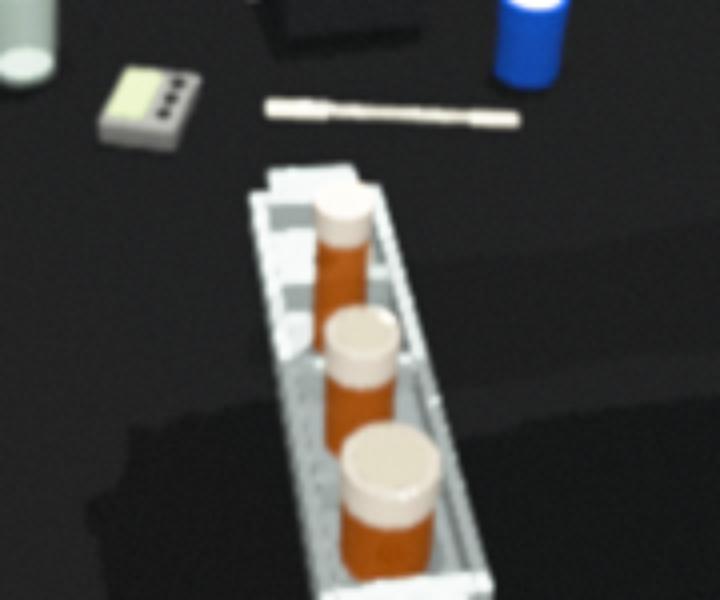

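Three vials are upright in order, and the bystanders look unmoved. Now slim.

```bash
python3 -m inch '[[[-0.035,-0.002,0],0],[[-0.075,-0.005,0],-1],[[-0.115,-0.008,0],-2],[[-0.155,-0.010,0],-4],[[-0.190,-0.013,0],-5.2]]' >/dev/null; python3 -c "
from h import *
go(SRC['slim'],.20,13.9)"
```

```text
t 22.38 tcp [0.5389 0.0192 0.2007] shift mm [-363.9  -55.1   -1.3] spin -0.0 tilt 1.24 gap 0.085356070865699 F [ 0.6  0.3 -0.3]
```

```bash
python3 -m inch '[[[-0.037,-0.006,0],0],[[-0.074,-0.011,0],0],[[-0.111,-0.017,0],0],[[-0.148,-0.022,0],0],[[-0.185,-0.028,0],0]]' >/dev/null; python3 -c "
from h import *
go(SRC['slim'],.20,13.9)"
```

```text
t 22.8 tcp [ 0.5553 -0.1686  0.1979] shift mm [-177.6  -25.8   -3.3] spin -0.0 tilt 1.14 gap 0.0852827341807643 F [1.3 0.7 0.1]
```

```bash
python3 -m inch '[[[-0.037,-0.005,0],0],[[-0.074,-0.010,0],0],[[-0.111,-0.015,0],0],[[-0.148,-0.021,0],0],[[-0.175,-0.026,0],0]]' >/dev/null; python3 -m inch '[[[0,0,0],0],[[0,0,0],0]]' >/dev/null; python3 -c "
from h import *
go(SRC['slim'],.099,13.9)"
```

```text
t 23.38 tcp [ 0.57   -0.3491  0.1912] shift mm [ 0.3  1.7 92.3] spin -0.3 tilt 1.01 gap 0.08574432156036724 F [0.6 0.6 0.2]
```

```bash
python3 -m inch '[[[0,0.002,0.02],0],[[0,0.002,0.045],0],[[0,0.002,0.07],0],[[0,0.002,0.084],0],[[0,0.002,0.084],0]]' >/dev/null; python3 -m inch '[[[0,0,0],0],[[0,0,0],0]]' >/dev/null; python3 -c "
from h import *
go(SRC['slim'],.099,13.9)"
```

```text
t 23.97 tcp [ 0.5703 -0.3422  0.1021] shift mm [-5.6  1.1  3.1] spin -0.1 tilt 1.13 gap 0.08514363196475831 F [-0.7 -0.2  0.3]
```

```bash
python3 -m inch '[[[-0.005,0.001,0.003],0],[[-0.005,0.001,0.003],0],[[-0.005,0.001,0.003],0],[[-0.005,0.001,0.003],0]]' >/dev/null; python3 -c "
from h import *
go(SRC['slim'],.099,13.9)"
```

```text
t 24.3 tcp [ 0.5729 -0.3471  0.0998] shift mm [-0.2 -0.1  0.8] spin -0.1 tilt 1.1 gap 0.08556182225761057 F [ 1.4  0.3 -0.7]
```

```bash
python3 -m inch '[[[0,0,0.001],0],[[0,0,0.001],0],[[0,0,0.001],0],[[0,0,0.001],0],[[0,0,0.001],0]]' 1 40|tail -1; python3 -m inch '[[[0,0,0],0],[[0,0,0],0],[[0,0,0],0],[[0,0,0],0]]'; python3 -m inch '[[[0,0,-0.01],0],[[0,0,-0.03],0],[[0,0,-0.06],0],[[0,0,-0.09],0],[[0,0,-0.1],0]]' |tail -1;  python3 -c "
from h import *
go(DST['slim'],.20,8.46)"
```

```text
finger_gap: 0.0257
clock: 25.05
tcp_pos: [0.5729, -0.3471, 0.0989]
orientation: [-0.003, 0.617, 0.787, 0.009]
wrist_force: [-0.1, 0.5, 1.3]
finger_gap: 0.0218
finger_gap: 0.0216
t 25.47 tcp [ 0.5737 -0.3502  0.2046] shift mm [486.5  76.5  11. ] spin 5.3 tilt 1.03 gap 0.021563483265724315 F [-0.3  0.5  0.3]
```

```bash
python3 -m inch '[[[0.03,0.005,0],1],[[0.065,0.011,0],2],[[0.1,0.017,0],3],[[0.138,0.023,0],4],[[0.175,0.029,0],5.3]]' >/dev/null; python3 -c "
from h import *
go(DST['slim'],.20,8.46)"
```

```text
t 25.88 tcp [ 0.5596 -0.1718  0.2069] shift mm [313.   18.5  11. ] spin -0.1 tilt 1.03 gap 0.021332484242706482 F [ 0.3  0.8 -0.2]
```

```bash
python3 -m inch '[[[0.037,0.002,0.001],0],[[0.074,0.004,0.002],0],[[0.111,0.0065,0.003],0],[[0.148,0.009,0.004],0],[[0.185,0.011,0.005],0]]' >/dev/null; python3 -c "
from h import *
go(DST['slim'],.20,8.46)"
```

```text
t 26.3 tcp [0.543  0.0146 0.2044] shift mm [126.2   7.7   6.1] spin -0.1 tilt 1.04 gap 0.021358419667748405 F [ 0.3  0.4 -0.2]
```

```bash
python3 -m inch '[[[0.035,0.002,0],0],[[0.070,0.004,0],0],[[0.105,0.006,0],0],[[0.126,0.008,0],0],[[0.126,0.008,0],0]]' >/dev/null; python3 -m inch '[[[0,0,0.02],0],[[0,0,0.05],0],[[0,0,0.08],0],[[0,0,0.1],0],[[0,0,0.1],0]]' >/dev/null;python3 -c "
from h import *
go(DST['slim'],.0559,8.46)"
```

```text
t 27.13 tcp [0.5294 0.1449 0.1017] shift mm [-5.2  2.2 45.7] spin 0.2 tilt 0.83 gap 0.02153179067141377 F [-0.9 -0.2 -1. ]
```

```bash
python3 -m inch '[[[-0.004,0.001,0.015],0],[[-0.004,0.001,0.028],0],[[-0.004,0.001,0.037],0],[[-0.004,0.001,0.041],0],[[-0.004,0.001,0.042],0]]' >/dev/null;  python3 -m inch '[[[0,0,0.001],0],[[0,0,0.002],0]]' >/dev/null;python3 -c "
from h import *
go(DST['slim'],.0559,8.46)"; python3 -m inch '[[[0,0,0.001],0],[[0,0,0.001],0]]' |sed -n '2p;4p'
```

```text
t 27.72 tcp [0.532  0.1415 0.0588] shift mm [-0.9  0.2  2.9] spin 0.1 tilt 0.86 gap 0.02136763545339463 F [-1.3  0.4 -1.2]
tcp_pos: [0.5326, 0.1416, 0.0585]
wrist_force: [0.5, -0.3, -0.1]
```

```bash
python3 -m inch '[[[0,0,0.001],0],[[0,0,0.001],0]]' |sed -n '2p;4p'; python3 -m inch '[[[0,0,0.001],0],[[0,0,0.001],0]]' |sed -n '2p;4p'; python3 -m inch '[[[0,0,0.001],0],[[0,0,0.001],0]]' |sed -n '2p;4p'
```

```text
tcp_pos: [0.5329, 0.1417, 0.0578]
wrist_force: [0.2, 0.4, -0.2]
tcp_pos: [0.5329, 0.1417, 0.0567]
wrist_force: [0.2, -0.3, -0.2]
tcp_pos: [0.5331, 0.1418, 0.0559]
wrist_force: [-0.3, -0.2, 1.0]
```

```bash
python3 -m inch '[[[0,0,0.0007],0],[[0,0,0.0007],0]]' |sed -n '2p;4p'
```

```text
tcp_pos: [0.5333, 0.1418, 0.0558]
wrist_force: [-1.3, -1.0, 6.1]
```

```bash
python3 -m inch '[[[0,0,0],0],[[0,0,0],0],[[0,0,0],0],[[0,0,0],0],[[0,0,0],0]]' 0 |tail -1;  python3 -m inch '[[[0,0,-0.02],0],[[0,0,-0.06],0],[[0,0,-0.1],0],[[0,0,-0.13],0],[[0,0,-0.13],0]]' >/dev/null; python3 -m inch '[[[-0.035,0,0],0],[[-0.07,0,0],0],[[-0.105,0,0],0],[[-0.14,0,0],0],[[-0.17,0,0],0]]' >/dev/null; python3 -m inch '[[[-0.035,0,0],0],[[-0.07,0,0],0],[[-0.105,0,0],0],[[-0.14,0,0],0],[[-0.14,0,0],0]]' ; python3 - <<'E'
from h import *
c=cam("side");cv2.imwrite("pics/s6.png",c["image"][:,:,::-1])
c=cam("top");P=pts(c);im=c["image"].astype(int)
hi=((P[...,2]>.05)&(P[...,2]<.13)&(P[...,1]>.1)&(P[...,1]<.4)&(P[...,0]>.4)&(P[...,0]<.62)&(im.min(2)>120)).astype(np.uint8)
n,l,s,ce=cv2.connectedComponentsWithStats(hi)
for i in range(1,n):
    if s[i,4]>30:
        q=P[l==i];z=np.median(q[:,2]);print("cap",z.round(3),q[abs(q[:,2]-z)<.006].mean(0).round(4),s[i,4])
cv2.imwrite("pics/t6.png",c["image"][:,:,::-1])
E
```

```text
finger_gap: 0.0804
clock: 30.22
tcp_pos: [0.5832, -0.1743, 0.187]
orientation: [0.003, 0.654, 0.756, 0.011]
wrist_force: [0.2, 0.3, -0.4]
finger_gap: 0.0854
cap 0.085 [0.5336 0.1395 0.0853] 113
cap 0.1 [0.524  0.209  0.1003] 184
cap 0.075 [0.5146 0.2778 0.0752] 249
cap 0.065 [0.5029 0.3475 0.0652] 360
```

View pics/s6.png

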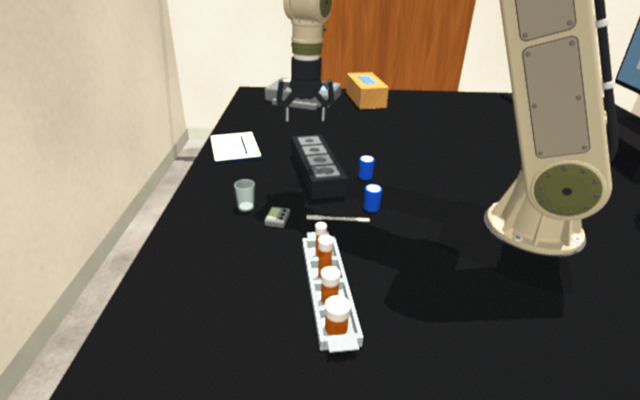

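View pics/t6.png

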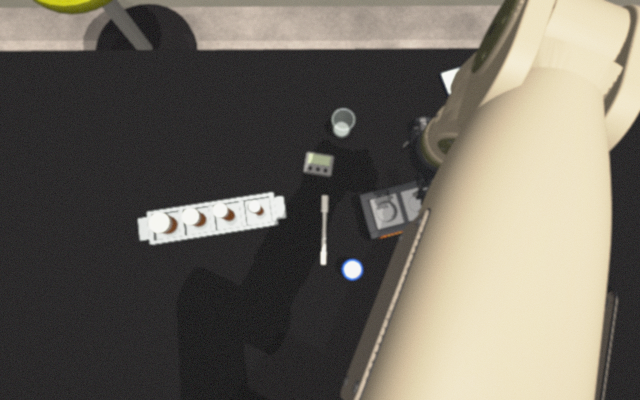

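All four stand in the rack with cap tops at 65, 75, 100 and 85 mm, as they should on the 5 mm floor, and centred within 3 mm. Beaker, timer, spatula and look-alikes are unmoved, and the arm is clear.

```bash
python3 -c "
from workcell import env
env.hand_in()"
```

```text
the job is handed in; nothing more can be done
```

I moved all four vials from the dry block into the run rack, keeping their left-to-right order: wide, medium, tall, slim. I lowered each one until the wrist force showed floor contact (about 5–6 N), then released it. I handed the job in at about 30 s of the 106 s allowed.

**Last checks:**
- **Vials:** cap tops measured 65, 75, 100 and 85 mm above the bench, as expected for vials standing on the 5 mm cell floors. All are upright and within about 3 mm of their cell centres.
- **Bystanders:** the beaker, spatula, timer and blue look-alikes look unmoved in the final pictures. This was judged by eye, not measured.
- **Robot:** the gripper is open and clear of everything.

**What went wrong or disagreed:**
- I typed my very first row in mm instead of m. The step limit held it to about 42 mm through free air.
- The tool's tilt drifted to between 0.5° and 1.5° during the run. It was under 1° when each vial was set down.
- The finger gap read about 2 mm less than each cap's diameter, though a picture of the first grasp (the wide vial) showed its cap held properly.

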